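# Latch the sound case and hold the contact pickup on its ring mark

## Robot

A 6-joint arm with a two-finger parallel gripper is mounted at the origin on the work surface. World frame = base frame: x ahead of the robot, y to its left, z up, the work surface at z = 0. Lengths are in mm, angles in rad, forces in N, time in s.
With the tool pointing down it reaches from about 350 to 850 mm from the base axis. Payload 8.1 kg.
Tool frame: the origin (TCP) lies at the very end of the fingers, on their centre line; the grasp point (between the pads) lies 19 mm behind it; z points along the fingers, y is the line along which they close (so a half turn about z gives the same grasp; the last joint's range is limited). The gripper opens to 85 mm and grips with 20 to 120 N. Pads are 22 mm wide; open, the fingers measure 114 mm over their backs; the gripper's body (76 mm by 85 mm) begins 54 mm behind the grasp point. The pads swing forward as they close: fully open they stand 13 mm farther back than shut.
Start: joints at [-0.085, 0.13, 1.488, -0, 1.523, -0.085], TCP at [600.004, 0.022, 231.292] pointing down, gripper open.
Joint ranges: [-2.96, 2.96], [-0.89, 2.26], [0.02, 2.5], [-1.34, 4.48], [0, 2.73], [-2.66, 2.66]. Speed limits (rad/s): [2.39, 2.39, 2.79, 3.14, 3.14, 3.14].

## Interface

Orientations are given as a unit quaternion [x, y, z, w].
In Python, from cell import ctrl, eoat, readout, optics gives the robot as it stands. Calls block until the motion is done:
- ctrl.move_ptp(position, orientation): joint-space move of the TCP to a pose.
- ctrl.servo_line(position, rot=None, feed=150, guard=None): straight line of the TCP; rot=None keeps the orientation; feed is the mean speed in mm/s. With guard (N) it stops when the force on the tool has changed by that much, and returns True; else False.
- ctrl.move_joints(angles): joint-space move.
- eoat.command_gripper(opening, force=None): finger opening in mm; force is the grip in N (None keeps the last); returns when the fingers have stopped.
- ctrl.hold(seconds).
- ctrl.ik(position, orientation): joint angles nearest the present ones, or None.
- readout.read_state(): the state.
- optics.snapshot(name): name is "scene" or "side" or "wrist"; returns a dict with "frame" (400x640x3 uint8, blue, green, red), "intrinsics" (3x3 intrinsics, pixels), "extrinsics" (4x4, takes a point from world to camera coordinates); the wrist camera has in their place "hand_eye" (4x4, takes a point from camera to tool coordinates, whose origin is the TCP and whose axes are the flange's). Camera axes: x right, y up, looking along -z (the intrinsics and any distortion apply to the point x, -y, -z); pixel columns grow to the right and rows downward; lengths in mm; the calibration is good to about 2 mm. A picture is of the moment at which its call begins: read the wrist's pose just before it. There is no depth.
A pose or a line that the arm cannot do raises ctrl.PlanningError and nothing moves.
- ctrl.sign_off(): hands the job in; it is judged then, once.
The state is a dict: "clock": time; "joint_positions": joint angles; "qd": joint speeds; "tau": joint torques, N m; "eef_pos": TCP position; "tcp_rot": TCP orientation; "ft_force": force on the tool from outside, world axes, zero at the start; "moment": the same for the moment, N m; "width": finger opening in mm; "grip_force": force on a finger pad.
Only numpy, scipy, OpenCV 4.12 (cv2) and the standard library are available. Lean on these libraries where they do the work, as an engineer would, in place of code of your own. Each camera call takes 0.05 s, during which the arm holds its last target. There are 200 camera calls.

## Task

First swing the steel hasp on the front of the small wooden sound case fully down over its catch. Then take the spring-tipped contact pickup (the taller, straight-sided tool) out of the grey stand, and gently set its tip inside the ring mark on the case's sloping lid, with the pickup square to the lid and its sprung tip pushed in about halfway; do not touch the case with the pickup before it is latched, and never press hard. Finish while holding it there, still gripped and still, and leave the other things on the bench where they are.

Things in the scene. Friction and masses are not known exactly. Their poses are not given: they have to be found in the camera images.
- case: Fixed wooden sound case, 130 mm deep (x), 150 wide (y); origin: centre of its underside, on the bench, z up; its front with the hasp faces its own -x. The front is 85 mm high; the dark lid (stays shut) slopes up from the front to the back at 0.28 rad (16 deg), to 122 mm. Left or right of centre, yaw within 0.3 rad.
- spot: Ring mark: thin flat steel ring (inside diameter 16 mm, outside 20) let flush into the lid, towards the case's +y side. Origin: ring's centre on the lid's surface; z = outward normal of the sloping lid, x up the slope, y along the case's y. A square steel inlay on the lid's other half is not the mark.
- hasp (a joint): Hasp angle (rad) about its level hinge along the case's y: 0 = hanging down over the catch on the case's front (shut, against a stop), 1.57 = straight out level to the front (-x of the case), more = raised. Starts at 1.3 to 2.4. Stiff hinge (0.03 N m), stays where left; closes by pushing its outer (upper) face down, then in towards the case.
- hasp_hinge (a point): Middle of the hasp's hinge line, 71 mm in front of the case's middle and 80 mm above the bench.
- hasp_end (a point): Middle of the hasp's free end, 55 mm from the hinge. Steel, 34 mm wide, 3 thick, slot in the middle; the last 16 mm is a tab 9 mm proud of the outer face: shut, it is 25 to 41 mm above the bench and stands out to 82 mm before the case's middle. The catch, a steel tongue 45 to 57 mm above the bench, comes through the slot, out to 79 mm.
- stand: Fixed grey block, 70 (x) by 150 (y) by 56 mm high, origin at the centre of its underside; two holes 15 mm wide, 52 deep in its top, 42 mm either side of the middle along its y. One holds the pickup, the other the pin punch, either way round. Stands on the other side of centre from the case.
- probe: Contact pickup, loose, 60 to 130 g, upright in the stand. z runs from nose to back end; origin at the end of the 12 mm thick nose (the sprung tip stands out to z = -14 mm). Nose z 0 to 30; collar of 26 mm diameter z 30 to 36 (rests on the stand's top, nose and tip down the hole); straight round aluminium handle of 18 mm diameter z 36 to 106, to be gripped.
- plunger (a joint): How far the pickup's sprung tip is pushed into the nose (m): 0 = fully out, 0.012 = fully in (hard stop). It starts to move at 0.9 N and takes 0.3 N more for each mm: 2.7 N at halfway, 0.006.
- probe_tip (a point): The very end of the pickup's rounded sprung tip (6 mm ball); moves with the plunger.
- punch: Pin punch, loose, standing in the stand's other hole: same collar, but a 10 mm thin neck and a wide round wooden head 28 mm across, 78 mm from nose end (origin) to top. Not needed; leave it.
- loupe_a: Black eye loupe, loose, 38 mm wide, 36 mm high, origin under its centre. Leave it.
- loupe_b: Another black eye loupe of the same size. Leave it.
- blower: Blue rubber-look dust blower standing on its base, loose, 64 mm wide, 115 mm high, origin under its centre. Leave it.
- cup: White cup, loose, 80 mm wide, 100 mm high, origin under its centre. Leave it.
- watch: Steel watch case, a loose disc of 42 mm diameter, 11 mm thick, origin under its centre. Leave it.
- tray: White parts tray, loose, 100 x 70 x 18 mm, origin under its centre. Leave it.
- dome: Clear dust dome on a black base, loose, 84 mm wide, 86 mm high with its knob, origin under its centre. Leave it.
There are look-alikes about, which are no part of the job. Several things have the shape of the stand; the one meant has the colours described above.

How it is judged (in metres and radians):
On the way, in this order (a step that is already met when the one before it is completed fails the run):
1. the hasp is fully down over the catch (value of joint hasp below 0.15 rad), for 0.2 s.
2. the pickup is held by the fingers, clear above the stand (height (world z) of probe_tip above 0.065 m and contact force between probe and the fingers above 2 N), for 0.2 s.
At the end, for the whole second after the job is handed in: Hasp within 0.15 rad of shut; pickup gripped (over 2 N), at rest (under 10 mm/s) and off the stand, its tip within 8 mm of the ring's centre, axis within 0.14 rad (8 deg) of square to the lid, sprung tip in by 2.5 to 9.5 mm, pressing the case with 0.6 to 8 N (value of joint hasp below 0.15 rad and distance between probe_tip and spot below 0.008 m and angle between the z axis of probe and the z axis of spot, either way round below 0.14 rad and value of joint plunger between 0.0025 and 0.0095 m and contact force between probe and case between 0.6 and 8 N and linear speed of probe below 0.01 m/s and contact force between probe and stand below 0.05 N and contact force between probe and the fingers above 2 N); the arm keeps its last pose, push and grip.
It fails at once if the pickup touches the case before the hasp is shut (contact force between probe and case above 0.3 N and value of joint hasp above 0.3 rad).
It fails at once if the pickup is pressed hard on the case (over 15 N) (contact force between probe and case above 15 N).
It fails at once if another thing on the bench is moved by over 30 mm (distance of any of punch, loupe_a, loupe_b, blower, cup, watch, tray, dome from where it was at the start of the episode above 0.03 m).
It also fails if it takes over 54 s, if anything falls off the work surface, if the arm or the gripper's body presses on something with over 40 N, if the wrist force passes 120 N, or if a joint passes its speed limit or range.

## Working session

There is one attempt and no reset: what is moved stays moved. The work goes in short steps, each a Python script; the robot and the scene stay as the last script left them, time stands still between calls to the robot, and variables do not carry over. Pictures are saved under pics/ and viewed, at most 10 in all, crops included, and the job is handed in when it is done.

```bash
ls; mkdir -p pics
python3 - <<'E'
from cell import ctrl,eoat,readout,optics
import cv2,numpy as np,pickle
d={}
s=readout.read_state();print(s['clock'],s['eef_pos'],s['tcp_rot'])
for n in ['scene','side','wrist']:
    o=optics.snapshot(n);d[n]=o;cv2.imwrite(f'pics/{n}0.png',o['frame'])
    print(n,[k for k in o]);print(np.round(o['intrinsics'],1).tolist());print(np.round(o.get('extrinsics',o.get('hand_eye')),3).tolist())
    for k in o:
        if k not in('frame','intrinsics','extrinsics','hand_eye'):print(k,o[k])
pickle.dump((s,d),open('p0.pkl','wb'))
E
```

```text
pics
0.0 [5.99461242e+02 6.44890273e-02 2.30262202e+02] [ 7.07112277e-01  7.07100712e-01 -5.83918007e-04 -6.84991726e-04]
scene ['frame', 'intrinsics', 'extrinsics']
[[444.1, 0.0, 306.4], [0.0, 444.1, 198.6], [0.0, 0.0, 1.0]]
[[-0.624, 0.781, -0.015, 355.408], [-0.572, -0.444, 0.689, 253.63], [0.532, 0.439, 0.724, -1778.722], [0.0, 0.0, 0.0, 1.0]]
side ['frame', 'intrinsics', 'extrinsics']
[[371.6, 0.0, 314.9], [0.0, 371.6, 195.2], [0.0, 0.0, 1.0]]
[[0.994, -0.106, 0.018, -550.955], [0.057, 0.657, 0.752, -96.359], [-0.092, -0.746, 0.659, -1037.507], [0.0, 0.0, 0.0, 1.0]]
wrist ['frame', 'intrinsics', 'hand_eye']
[[327.6, 0.0, 312.8], [0.0, 327.6, 199.7], [0.0, 0.0, 1.0]]
[[0.001, 0.953, 0.303, 77.134], [1.0, -0.001, 0.0, -0.108], [0.0, 0.303, -0.953, -142.37], [0.0, 0.0, 0.0, 1.0]]
```

View pics/scene0.png

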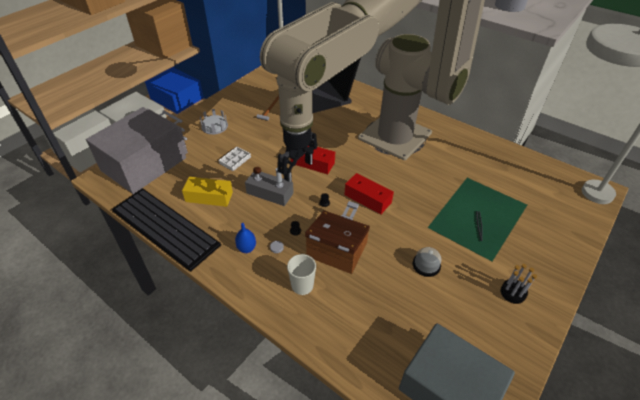

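View pics/side0.png

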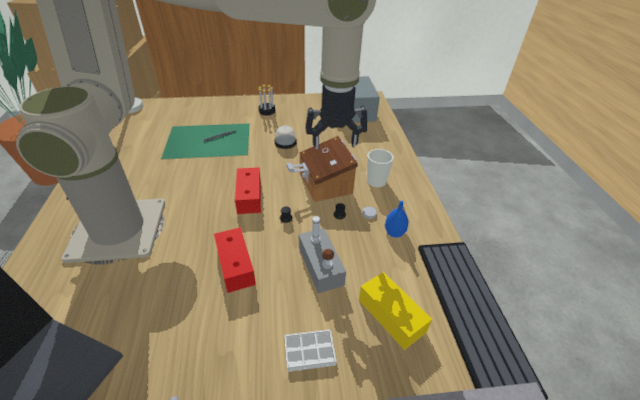

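Scene view: the case is at about (337,240) and the grey stand at (270,188). Side view: the case with its hasp is at (325,168), and the grey stand at (322,260) with the silver pickup at (316,230) and the brown-headed punch at (328,258). I'll enlarge these for measuring.

Run:
```python
import cv2,pickle
s,d=pickle.load(open('p0.pkl','rb'))
f=d['side']['frame'][125:300,270:430];cv2.imwrite('pics/side_c.png',cv2.resize(f,None,fx=3.4,fy=3.4,interpolation=cv2.INTER_CUBIC))
f=d['scene']['frame'][145:285,235:395];cv2.imwrite('pics/scene_c.png',cv2.resize(f,None,fx=4,fy=4,interpolation=cv2.INTER_CUBIC))
```

```text
(no output)
```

View pics/side_c.png

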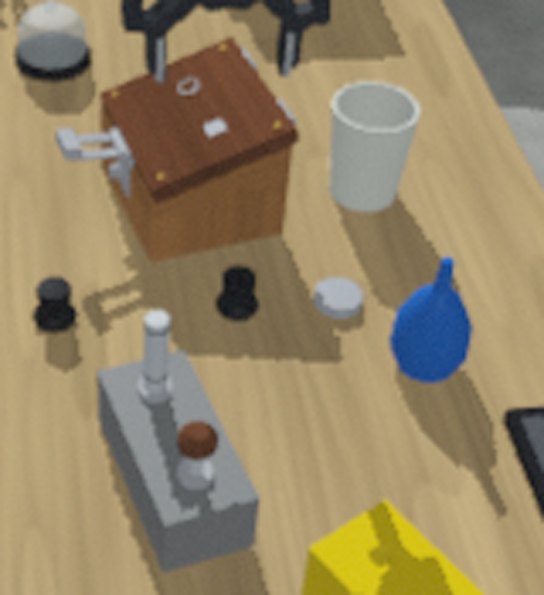

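View pics/scene_c.png

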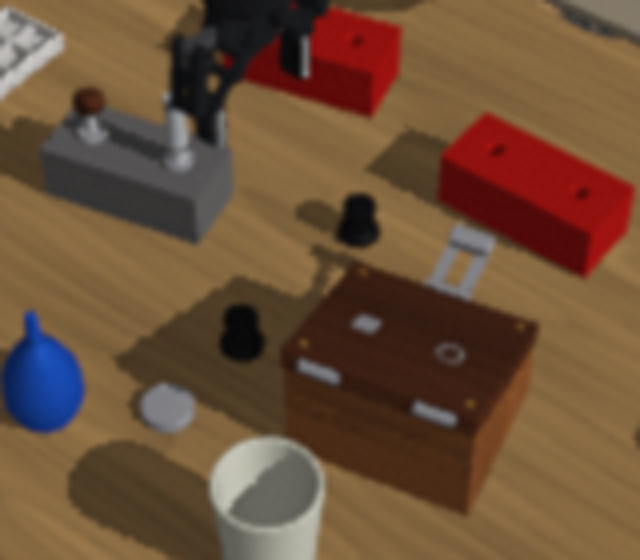

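View pics/wrist0.png

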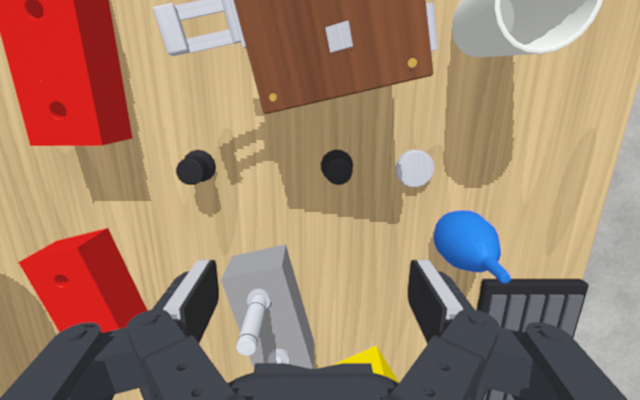

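The side crop shows the lid corners at (103,97), (235,40) and (297,133), the ring at (189,86), the hasp end at (65,145) and the pickup top at (157,317). The scene crop has the ring at (450,354) and the hasp tab at (472,236). The wrist view shows the pickup top at (247,345) and its collar at (258,298), with the hasp tab at upper left. Next I'll fit poses across all three views.

```bash
cat > h.py <<'E'
import numpy as np,pickle,cv2
from scipy.optimize import least_squares
from scipy.spatial.transform import Rotation as R
s0,d0=pickle.load(open('p0.pkl','rb'))
def wext(o,s):
    T=np.eye(4);T[:3,:3]=R.from_quat(s['tcp_rot']).as_matrix();T[:3,3]=s['eef_pos'];return np.linalg.inv(T@o['hand_eye'])
CAM={n:(d0[n]['intrinsics'],d0[n]['extrinsics'] if n!='wrist' else wext(d0[n],s0)) for n in d0}
def proj(n,P,cam=None):
    K,E=cam or CAM[n];c=E[:3,:3]@np.asarray(P,float)+E[:3,3];c=c*[1,-1,-1];p=K@c;return p[:2]/p[2]
def px(n,x,y):
    if n=='side':return np.array([270+(x+.5)/3.4-.5,125+(y+.5)/3.4-.5])
    if n=='scene':return np.array([235+(x+.5)/4-.5,145+(y+.5)/4-.5])
    return np.array([x,y],float)
def tri(obs):
    r=least_squares(lambda P:np.concatenate([proj(n,P)-px(n,*q) for n,q in obs]),[600,0,80]);return r.x,np.round(r.fun,1)
def plane_fit(pts,x0):
    # pts: (view,pixel,model point) ; pose x,y,yaw
    def W(p,m):c,s=np.cos(p[2]),np.sin(p[2]);return [p[0]+c*m[0]-s*m[1],p[1]+s*m[0]+c*m[1],m[2]]
    r=least_squares(lambda p:np.concatenate([proj(n,W(p,m))-px(n,*q) for n,q,m in pts]),x0,loss='soft_l1',x_scale=[100,100,1])
    return r.x,np.round([proj(n,W(r.x,m))-px(n,*q) for n,q,m in pts],1)
E
python3 - <<'E'
from h import *
a,b=65,75
case=[('side',(103,97),(-a,b,85)),('side',(235,40),(a,b,122)),('side',(297,130),(a,-b,122)),('side',(153,188),(-a,-b,85)),('side',(155,258),(-a,-b,0)),('side',(283,232),(a,-b,0)),
('scene',(357,266),(-a,-b,85)),('scene',(538,325),(-a,b,85)),('scene',(472,420),(a,b,122)),('scene',(285,350),(a,-b,122)),('scene',(467,513),(a,b,0)),('scene',(288,430),(a,-b,0)),
('wrist',(266,112),(-a,-b,85)),('wrist',(433,75),(a,-b,122))]
p,r=plane_fit(case,[650,130,0]);print('case',p.round(3));print(r.tolist())
A,B=35,75
st=[('side',(98,375),(-A,B,56)),('side',(180,352),(A,B,56)),('side',(256,500),(A,-B,56)),('side',(165,525),(-A,-B,56)),('side',(168,570),(-A,-B,0)),('side',(255,545),(A,-B,0)),
('scene',(45,150),(A,-B,56)),('scene',(232,150),(-A,B,56)),('scene',(200,208),(A,B,56)),('scene',(47,180),(A,-B,0)),('scene',(198,240),(A,B,0)),('scene',(232,185),(-A,B,0))]
q,r=plane_fit(st,[580,-80,0]);print('stand',q.round(3));print(r.tolist())
c,s=np.cos(q[2]),np.sin(q[2])
print('hole+',q[0]-s*42,q[1]+c*42)
print('probetop',tri([('side',(157,318)),('wrist',(247,345)),('scene',(178,112))]))
print('collar z~59-62',tri([('side',(154,388)),('wrist',(258,299)),('scene',(178,160))]))
def L(P):
    c,s=np.cos(p[2]),np.sin(p[2]);d=np.array(P)-[p[0],p[1],0];return np.round([c*d[0]+s*d[1],-s*d[0]+c*d[1],d[2]],1)
for nm,o in dict(ring=[('side',(189,86)),('scene',(450,354))],square=[('side',(215,127)),('scene',(367,324)),('wrist',(339,36))],
 tab_negy=[('side',(68,157)),('scene',(455,226)),('wrist',(168,53))],tab_posy=[('side',(58,131)),('scene',(494,236)),('wrist',(156,6))],hinge=[('side',(125,152)),('scene',(452,294))]).items():
    P,e=tri(o);print(nm,P.round(1),'case frame',L(P),'res',e, 'lid z at x',85+(L(P)[0]+65)*np.tan(.28))
for n in('side','scene'):
    t=p[2];m=lambda x,y,z:[p[0]+np.cos(t)*x-np.sin(t)*y,p[1]+np.sin(t)*x+np.cos(t)*y,z]
    print(n,'hinge proj',proj(n,m(-71,0,80)))
E
```

```text
case [6.06184e+02 1.50940e+02 2.14000e-01]
[[-0.1, -0.5], [-0.3, 0.0], [-0.1, 0.1], [-0.1, 1.1], [-1.2, 2.1], [0.4, 1.5], [0.2, -1.2], [-0.1, -0.0], [0.9, -0.1], [-0.5, -0.7], [-0.4, 1.4], [-0.6, 4.3], [-0.8, -0.0], [0.8, -0.3]]
stand [ 5.49240e+02 -1.78609e+02  2.47000e-01]
[[-0.5, -0.6], [0.6, -0.3], [1.3, -0.2], [0.2, 0.7], [-1.2, 1.5], [-0.1, 0.7], [-0.8, 0.1], [0.6, -0.7], [-0.4, -1.8], [0.5, 4.0], [0.9, 1.6], [1.2, 1.9]]
hole+ 538.9647390073957 -137.8851676315305
probetop (array([ 540.3856804 , -136.16813941,  131.26780722]), array([ 0.3,  0.4,  0.3, -0.7, -0.2, -3.2]))
collar z~59-62 (array([ 538.6622791 , -137.93895164,   60.01003665]), array([ 0. ,  0.2,  0.2,  0.1,  0.9, -0.3]))
ring [605.6 184.7 108. ] case frame [  6.6  33.1 108. ] res [ 0.3  0.2  0.3 -0.2] lid z at x 105.58888972312555
square [618.4 118.8 107.5] case frame [  5.1 -34.  107.5] res [-0.3  0.6  0.4 -0.6  0.2 -0.1] lid z at x 105.15755823451258
tab_negy [486.4 108.6  94.8] case frame [-126.1  -16.    94.8] res [-0.9 -0.6  0.8 -0.2  0.4  0.2] lid z at x 67.4304306971652
tab_posy [482.8 140.2  98.3] case frame [-122.8   15.7   98.3] res [ 0.3 -0.1  0.1  0.4 -0.1  0.1] lid z at x 68.37935997211373
hinge [538.4 136.8  75.9] case frame [-69.3   0.5  75.9] res [-1.  -0.6 -0.9  0.7] lid z at x 83.7635163993095
side hinge proj [304.95246918 167.86320787]
scene hinge proj [346.80913811 217.48332868]
```

```bash
cat >> h.py <<'E'
CASE=np.array([606.2,150.9,0.]);YAW=.214
RC=R.from_euler('z',YAW).as_matrix()
def cw(m):return CASE+RC@np.asarray(m,float)
def backp(n,q,z):
    K,E=CAM[n];u=px(n,*q);d=E[:3,:3].T@(np.array([1,-1,-1])*(np.linalg.inv(K)@[*u,1]));o=-E[:3,:3].T@E[:3,3];return (o+d*(z-o[2])/d[2]).round(0)
def quat(x,z):
    z=RC@np.array(z);x=RC@np.array(x);return R.from_matrix(np.column_stack([x,np.cross(z,x),z])).as_quat()
T=.35;HZ=np.array([np.sin(T),0,-np.cos(T)]);HX=np.array([-np.cos(T),0,-np.sin(T)]);QH=quat(HX,HZ)
def hasp(th,dz=0,dx=0,r=48,w=11):
    c=np.array([-71,0,80])+r*np.array([-np.sin(th),0,-np.cos(th)])+11*np.array([-np.cos(th),0,np.sin(th)])
    return cw(c+w*HX+[dx,0,dz])
# pickup on ring: tool z = -normal
S=.28;N=np.array([-np.sin(S),0,np.cos(S)]);SPOT=np.array([6,33.5,85+71*np.tan(S)])
E
python3 - <<'E'
from h import *
from cell import ctrl
print('red',[backp('scene',q,56) for q in [(485,115),(632,185),(588,235),(440,160)]])
print('loupes',[backp('wrist',q,36) for q in [(193,168),(336,167)]],'cup rim',backp('wrist',(548,-5),100))
for th in (2.1,1.75,1.2,.6,0):print(th,hasp(th).round(1),ctrl.ik(hasp(th),QH))
E
```

```text
red [array([332.,  32.,  56.]), array([328., 178.,  56.]), array([399., 179.,  56.]), array([402.,  34.,  56.])]
loupes [array([474.,   5.,  36.]), array([623.,   6.,  36.])] cup rim [770. 147. 100.]
2.1 [491.7 126.  110. ] [ 0.12871547 -0.38131248  2.22418633  0.0359111   0.95019516 -1.67182222]
1.75 [482.5 124.   95.6] [ 0.12655211 -0.3935844   2.2610494   0.03748812  0.92569674 -1.67551461]
1.2 [479.1 123.3  69.1] [ 0.12572856 -0.36156808  2.29027947  0.039744    0.86452603 -1.67954316]
0.6 [491.4 125.9  42.8] [ 0.12864784 -0.26689085  2.27175081  0.04123063  0.78833086 -1.6800738 ]
0 [516.  131.3  28.2] [ 0.13396065 -0.15533694  2.20972107  0.04073059  0.73865315 -1.67612474]
```

Run:
```python
from h import *
from cell import ctrl,eoat,readout,optics
eoat.command_gripper(0,force=60)
ctrl.move_ptp(hasp(2.0,dz=45),QH)
ctrl.servo_line(hasp(2.0,dz=12),feed=120)
f0=readout.read_state()['ft_force']
for th in (1.6,1.3,1.0,.7,.4,.15):
    g=ctrl.servo_line(hasp(th),feed=70,guard=12);f=readout.read_state()
    print(th,g,(f['ft_force']-f0).round(1),f['eef_pos'].round(1))
    if g:break
g=ctrl.servo_line(hasp(0,dx=8),feed=30,guard=8);f=readout.read_state();print(g,(f['ft_force']-f0).round(1),f['eef_pos'].round(1),hasp(0,dx=8).round(1),f['clock'])
o=optics.snapshot('side')['frame'];cv2.imwrite('pics/side1.png',cv2.resize(o[110:240,260:390],None,fx=4,fy=4,interpolation=cv2.INTER_CUBIC))
```

```text
1.6 False [-0.6  0.5  0.1] [479.9 123.5  88.3]
1.3 False [-0.1  0.9 -0.3] [478.1 123.1  73.3]
1.0 False [-1.   0.8  0.6] [481.1 123.8  59.1]
0.7 False [-0.4 -0.7 -0. ] [488.1 125.2  46.5]
0.4 False [-1.2 -0.   0.9] [498.4 127.5  36.3]
0.15 False [-0.3 -0.2  0.6] [508.9 129.8  30.5]
True [-1.9 -0.6 -0.3] [515.5 131.3  28. ] [523.8 133.   28.2] 5.4667
```

View pics/side1.png

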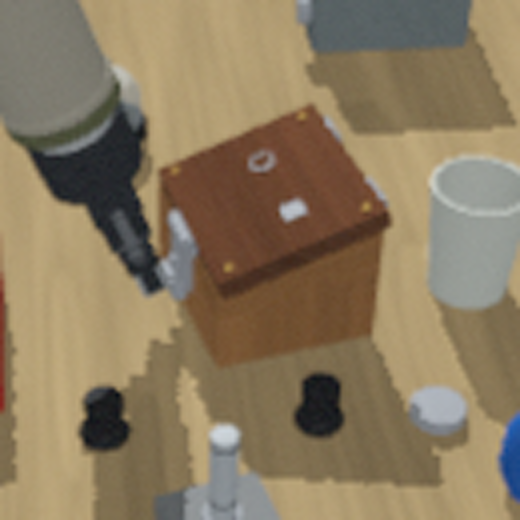

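The hasp reads shut in the picture: it lies flat on the front at (178,255), and the push stopped at the predicted stop position (515.5 against 516). Now I'll back off and take the pickup.

```bash
cat >> h.py <<'E'
PB=np.array([539.,-137.7]);SY=.247;D=68.  # TCP to tip along tool z
c_,s_=np.cos(SY),np.sin(SY);QP=R.from_matrix(np.column_stack([[-s_,c_,0],[c_,s_,0],[0,0,-1]])).as_quat()
QS=quat([0,1,0],-N)
def place(h):return cw(SPOT+N*(D+h))   # h: tip (free) height above lid along normal
E
python3 - <<'E'
from h import *
from cell import ctrl,eoat,readout,optics
ctrl.servo_line(hasp(0,dx=9),feed=20,guard=6);ctrl.hold(.3)
ctrl.servo_line(hasp(0,dx=-45,dz=60),feed=150)
eoat.command_gripper(55,force=50)
ctrl.move_ptp([*PB,175],QP)
s=readout.read_state();o=optics.snapshot('wrist');cv2.imwrite('pics/w2.png',o['frame'])
o2=optics.snapshot('side')
cam=(o['intrinsics'],wext(o,s));print('pred top',proj('',[*PB,132],cam),'collar',proj('',[*PB,60],cam),s['eef_pos'].round(1),s['clock'],ctrl.ik(place(60),QS))
cv2.imwrite('pics/mix2.png',np.vstack([o['frame'][150:400,120:520],cv2.resize(o2['frame'][120:220,250:410],None,fx=2.5,fy=2.5)]))
E
```

```text
pred top [313.36384305 229.95112525] collar [313.25046105 195.64629323] [ 538.7 -136.9  174.4] 8.3667 [ 2.16061476e-01 -1.43007375e-01  1.79157250e+00 -6.08211618e-04
  1.21302816e+00  2.19417902e-03]
```

View pics/mix2.png

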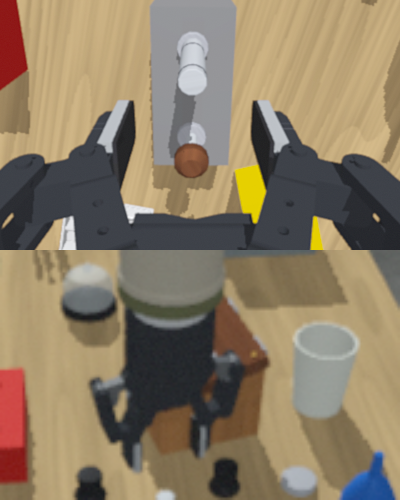

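Wrist view: the pickup top is at (312,230) and its collar at (312,195), within 1.5 px of my prediction of (313,230). The punch is clear of both fingers. I'll grasp the pickup, lift it, and go to a point above the ring.

Run:
```python
from h import *
from cell import ctrl,eoat,readout,optics
print(ctrl.servo_line([*PB,80],rot=QP,feed=80,guard=10))
eoat.command_gripper(10,force=50)
s=readout.read_state();print(s['width'],s['grip_force'],s['eef_pos'].round(1),s['ft_force'].round(1))
ctrl.servo_line([*PB,215],feed=110);ctrl.hold(.3)
s=readout.read_state();print(s['width'],s['grip_force'],s['eef_pos'].round(1),s['ft_force'].round(1))
ctrl.move_ptp(place(60),QS)
ctrl.servo_line(place(15),feed=60);ctrl.hold(.2)
s=readout.read_state();print(s['width'],s['grip_force'],s['eef_pos'].round(1),place(15).round(1),s['ft_force'].round(1),s['clock'])
im=[]
for n in('side','scene'):
    o=optics.snapshot(n)['frame'];cv2.imwrite(f'pics/{n}3.png',o)
    u,v=proj(n,cw(SPOT+N*30)).astype(int);im.append(cv2.resize(o[v-50:v+50,u-50:u+50],None,fx=4,fy=4,interpolation=cv2.INTER_CUBIC))
    print(n,'crop origin',u-50,v-50,'tip',proj(n,cw(SPOT+N*15)),'spot',proj(n,cw(SPOT)),'collar',proj(n,cw(SPOT+N*62)))
cv2.imwrite('pics/mix3.png',np.hstack(im))
```

```text
False
16.653488552955544 48.71250092983246 [ 539.2 -137.8   80.4] [-0.1  0.8  2.5]
16.711844104802893 48.67070138454437 [ 538.9 -137.6  214.6] [-0.1 -0.2 -1.8]
16.795068398874083 48.67116630077362 [582.8 180.1 185.9] [582.5 180.  185.2] [-0.1  0.3 -1.1] 14.2083
side crop origin 273 93 tip [324.23955099 147.17572832] spot [325.32987893 150.81877754] collar [320.69012199 135.31622808]
scene crop origin 299 175 tip [348.41052439 229.24050932] spot [347.59766704 233.37590298] collar [351.02312303 215.94897187]
```

View pics/mix3.png

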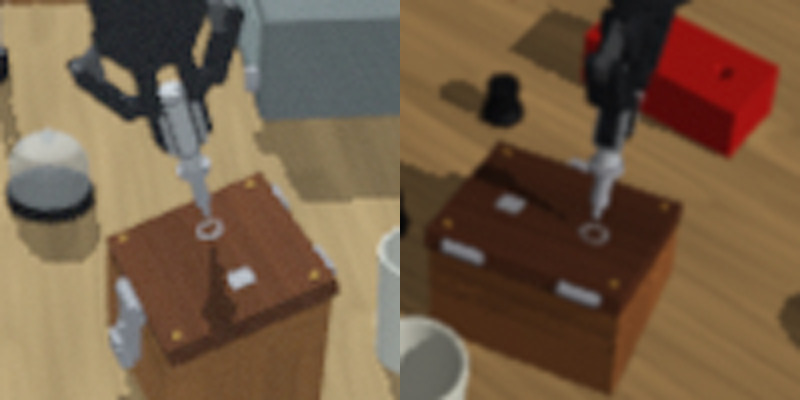

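Both views agree. The tip is just above the ring: side (206,217) against the ring at (209,229), scene (598,219) against (594,233), within 0.5 px of the predictions. I'll press in small steps with averaged force readings.

Run:
```python
from h import *
from cell import ctrl,eoat,readout,optics
n=RC@N
def F(k=15):
    v=[]
    for _ in range(k):ctrl.hold(.02);v.append(readout.read_state()['ft_force']@n)
    return np.mean(v),np.std(v)/k**.5
ctrl.servo_line(place(6),feed=40);ctrl.hold(.2);b,e=F(30);print('base',b,e)
for h in (3,1,0,-1,-2,-3,-4,-5,-6,-7,-8,-9):
    g=ctrl.servo_line(place(h),feed=15,guard=7);ctrl.hold(.1);f,e=F();print(h,g,round(f-b,2),round(e,2))
    if g or f-b>2.5:break
s=readout.read_state();print(s['width'],s['grip_force'],s['eef_pos'].round(1),place(h).round(1),s['clock'])
im=[]
for m in('side','scene'):
    o=optics.snapshot(m)['frame'];u,v=proj(m,cw(SPOT+N*30)).astype(int);im.append(cv2.resize(o[v-50:v+50,u-50:u+50],None,fx=4,fy=4,interpolation=cv2.INTER_CUBIC))
cv2.imwrite('pics/mix4.png',np.hstack(im))
```

```text
base -1.1840784706339351 0.07689644876795895
3 False 0.3 0.1
1 False 0.21 0.18
0 False 1.44 0.11
-1 False 1.54 0.12
-2 False 2.0 0.12
-3 False 2.09 0.07
-4 False 2.32 0.08
-5 False 2.69 0.14
17.183974243936795 48.99565279483795 [587.9 181.2 166. ] [587.9 181.2 166. ] 20.3167
```

View pics/mix4.png

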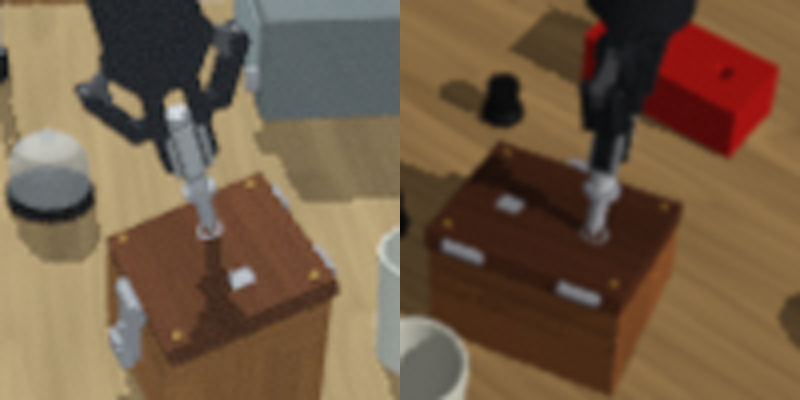

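The tip sits inside the ring in both views, at side (209,232) and scene (596,236). The force is 2.7 N, which matches about half travel, and the hasp is still shut. Handing in.

```bash
python3 -c "
from cell import ctrl
ctrl.hold(.3);print(ctrl.sign_off())"
```

```text
the job is handed in; nothing more can be done
None
```

The job is handed in, with no verdict returned: the hasp is shut, and the pickup is gripped and still with its tip inside the ring, square to the lid and pressing about 2.7 N (roughly half travel).

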